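# Slide the top test coupon out of its tray and put it on the scale

## Robot

A 6-joint arm with a two-finger parallel gripper is mounted at the origin on the work surface. World frame = base frame: x ahead of the robot, y to its left, z up, the work surface at z = 0. Lengths are in m, angles in rad, forces in N, time in s.
With the tool pointing down it reaches from about 0.35 to 0.975 m from the base axis. Payload 4.9 kg.
Tool frame: the origin (TCP) lies on the centre line of the jaws, within the pads' length; the fingertips stand manip.tcp_to_tips ahead of it and the grasp point (between the pads) is the TCP (manip.tcp_to_tips is the distance from the TCP to the fingertips, in m); y points along the fingers, z is the direction in which the jaws open and shut, and the axes are right-handed (so a half turn about y gives the same grasp; the last joint's range is limited). The gripper opens to 85 mm and grips with 20 to 120 N. Pads are 22 mm wide; open, the fingers measure 114 mm over their backs; the gripper's body (76 mm by 85 mm) begins 54 mm behind the grasp point. The pads swing forward as they close: fully open they stand 13 mm farther back than shut.
Start: joints at [1.14, 0.053, 1.613, -0, 1.476, -0.119], TCP at [0.192, 0.595, 0.25] pointing down, gripper open.
Joint ranges: [-3.01, 3.01], [-1.01, 2.22], [0.06, 2.58], [-1.02, 4.17], [0.09, 2.62], [-3.14, 3.14]. Speed limits (rad/s): [2.57, 2.57, 3.14, 3.14, 3.14, 3.14].

## Interface

Orientations are given as a unit quaternion [w, x, y, z].
In Python, from plant import manip gives the robot as it stands.
- The arm moves only by the tool apply_moves, never from a script. Its argument "moves" is a list of rows, each a list of 7 numbers: the gripper's target within -1 to 1 (shut at 1, half-way at 0, fully open at -1), then the shift along the tool's x, y, z in mm, then the turn, a rotation vector about the tool's x, y, z in degrees. A call has 1 to 20 rows; each row shifts and turns the commanded pose from where the row before left it, along the tool's axes as they then stand; what a row does not reach is not made up. A row lasts 1/10 s, in which the tool goes at most 50 mm and 8.59 degrees, less where a joint would pass 70% of its speed; a pose out of reach is approached as far as the arm can. A call with a gripper value outside its range is refused whole. The fingers move at their own pace and stop on an object; the grip force is fixed at half the most. Time passes only in rows, so rows that do not move let the fingers close. It gives the time, the measured TCP pose, the force and the opening at its end, in the units of the state.
- manip.state(): the state, without advancing time (a new reading comes with each control period).
- manip.grab_frame(name): name is "scene" or "top" or "wrist"; returns the picture (480x640x3 uint8, blue, green, red); there is no depth.
- manip.calibration(name): a dict with "mtx" (3x3 intrinsics, pixels), "T" (4x4, takes a point from camera to world coordinates); the wrist camera has in their place "T_tool_cam" (4x4, takes a point from camera to tool coordinates, whose origin is the TCP and whose axes are the tool frame's). Camera axes: x right, y down, z forward; pixel columns grow to the right and rows downward; lengths in m; the calibration is good to about 2 mm. A picture is of the moment at which its call begins: read the wrist's pose just before it. calibration takes no time and is no camera call.
- manip.job_done(): hands the job in, once; it reports no verdict.
The state is a dict: "time": time; "joint_pos": joint angles; "joint_vel": joint speeds; "joint_efforts": joint torques, N m; "tool_pos": TCP position; "tool_rot": TCP orientation; "contact_force": force on the tool from outside, world axes, zero at the start; "ft_torque": the same for the moment, N m; "gripper_width": opening from 0.0 (shut) to 1.0 (fully open).
Only numpy, scipy, OpenCV 4.12 (cv2) and the standard library are available. Lean on these libraries where they do the work, as an engineer would, in place of code of your own. Each camera call takes 0.05 s, during which the arm holds its last target. There are 200 camera calls.

## Task

Weigh the top test coupon of the stack: with a light fingertip press, slide it part-way out over the open end of the tray without shifting the coupons beneath, then take it by its two long edges and draw it on out level, just skimming the stack and not lifted up from it, until it is clear. Lay it down gently, flat and centred, on the scale's round pan and let go. Do not press hard on the stack or on the scale, do not tip the coupon up, and leave the other coupons and the things on the desk where they are.

Things in the scene. Friction and masses are not known exactly. Their poses are not given: they have to be found in the camera images.
- tray: Fixed tray of bare sheet aluminium holding the stack, on screw feet that raise it by 0 to 8 mm; 160 mm long (its x), 60 mm wide (its y). Origin: below its centre, 10 mm under the inner floor. Open at its -x end (edge at x = -80 mm, clear desk before it). Back wall at x = 80 to 83 mm, up to z = 46 mm; side walls at y = 27 to 30 mm either side, up to z = 38 mm, level with the top of the stack.
- coupon0_center (a point): Centre (half-way up) of the top coupon: loose flat plate of smooth dark grey carbon laminate, 150 mm long (its x), 50 mm wide (its y), 7 mm thick, lying on three equal ones. At the start it is inside the tray, x along the tray's, its centre 34.5 mm over the tray's origin, 2 mm from each side wall and 5 mm from the back and open ends, so only its top face can be touched.
- coupon0: The same top coupon; origin: centre of its underside. 60 to 120 g. Coupons slide on one another with a friction of 0.3 to 0.4; fingertips grip better: a press of about 3 N slides it alone, under 2 N they may slip. Slid under more than about 5 N it drags the one below along; over 20 N marks it. It tips down over the open end if more than half of its length stands out.
- coupon1: The second coupon, directly below the top one, same size and make; origin: centre of its underside. To be left in place, as are those below.
- coupon2: The third coupon; origin: centre of its underside.
- coupon3: The bottom coupon; origin: centre of its underside.
- scale: Fixed white bench scale on levelling feet that raise it by 0 to 5 mm; 220 mm deep (its x, -117 to +105 mm), 170 mm wide (its y). Origin: below its centre, 36 mm under the housing's top. It has a lower display panel at its -x end and a round pan on a stub above the housing. Its load cell is harmed by more than 20 N.
- pan_center (a point): Centre of the top face of the scale's round steel pan: 90 mm in diameter, 4 mm thick, its top 60 to 65 mm above the desk, 24 mm above the housing. The coupon is longer than the pan: laid centred, each end stands out 30 mm.
- mug: White mug, 80 mm across, 92 mm high; bystander. Origin: centre of its underside.
- water_bottle: Clear water bottle, 66 mm across, 210 mm high; bystander. Origin: centre of its underside.
- caliper: Steel digital caliper lying on the desk, 230 mm long (its x); bystander. Origin: centre of its underside.
- stapler: Black stapler, 135 mm long (its x), 40 mm high; bystander. Origin: centre of its underside.
- pen: Dark ball pen lying on the desk, 137 mm long (its x); bystander. Origin: centre of its underside.
- notes: Block of sticky notes, 76 x 76 x 28 mm; bystander. Origin: centre of its underside.
There are look-alikes about, which are no part of the job. Leave any green or red look-alike of the coupon0 alone.

How it is judged:
By the outcome, as a careful person would: the job done as asked, in the order asked, and still so for the second after the job is handed in, with the robot touching nothing.
It also fails if it takes over 67 s, if anything falls off the work surface, if the arm or the gripper's body presses on something with over 40 N, if the wrist force passes 120 N, or if a joint passes its speed limit or range.

## Working session

There is one attempt and no reset: what is moved stays moved. The work goes in short steps, Python scripts to look and compute and a tool call to move; the robot and the scene stay as the last step left them, time stands still between calls to the robot, and variables do not carry over. Pictures are saved under pics/ and viewed, about 8 in all and at most 12, crops included, and the job is handed in when it is done.

Besides the shell and the picture viewer there is one more tool, called after ">>>" as name(argument=value, ...) on one line, values as JSON. apply_moves: Moves the arm, as the interface text tells. Its arguments: {"type":"object","properties":{"moves":{"type":"array","items":{"type":"array","items":{"type":"number"}}}},"required":["moves"]}

```bash
ls; mkdir -p pics
python3 - <<'E'
from plant import manip
import cv2,json
print(manip.state(), manip.tcp_to_tips)
for n in("scene","top","wrist"):
    cv2.imwrite(f"pics/{n}0.png",manip.grab_frame(n)); print(n,manip.calibration(n))
E
```

```text
pics
{'time': 0.0, 'joint_pos': array([ 1.13996408e+00,  5.33579515e-02,  1.61432173e+00, -2.34950930e-06,
        1.47596157e+00, -1.18984277e-01]), 'joint_vel': array([-0.001204  ,  0.00126501, -0.00155939,  0.00143918,  0.00127686,
       -0.00020816]), 'joint_efforts': array([ 1.64240964e-04, -3.93683481e+01, -3.70174563e+01, -1.29290979e-04,
        7.23894249e-03,  5.08069533e-07]), 'tool_pos': array([0.19150571, 0.59432206, 0.24904572]), 'tool_rot': array([-0.69783082,  0.69922545, -0.11000437,  0.10961274]), 'contact_force': array([ 0.1630072 , -0.02250257, -0.36355511]), 'ft_torque': array([-0.00414124,  0.01145176, -0.03475889]), 'gripper_width': 0.999774966406358} 0.019
scene {'mtx': array([[612.7904435 ,   0.        , 313.81769414],
       [  0.        , 612.7904435 , 247.22087104],
       [  0.        ,   0.        ,   1.        ]]), 'T': array([[-0.82390835,  0.46966367, -0.31716096,  0.95781891],
       [ 0.56661041,  0.67150829, -0.4775241 ,  0.62883584],
       [-0.01129951, -0.57314279, -0.81937761,  1.1908964 ],
       [ 0.        ,  0.        ,  0.        ,  1.   
[... 252 characters left out ...]
0.99463233,  0.1015447 , -0.01987986, -0.02529418],
       [-0.00139917, -0.20530869, -0.97869627,  1.22773161],
       [ 0.        ,  0.        ,  0.        ,  1.        ]])}
wrist {'mtx': array([[371.39339477,   0.        , 320.61692442],
       [  0.        , 371.39339477, 236.74350762],
       [  0.        ,   0.        ,   1.        ]]), 'T_tool_cam': array([[ 1.00653537e-03,  9.56152486e-01,  2.92867563e-01,
        -7.46182686e-02],
       [-1.04033715e-03, -2.92866552e-01,  9.56152760e-01,
        -1.23814748e-01],
       [ 9.99998952e-01, -1.26708258e-03,  6.99940406e-04,
         2.58729005e-04],
       [ 0.00000000e+00,  0.00000000e+00,  0.00000000e+00,
         1.00000000e+00]])}
```

View pics/top0.png

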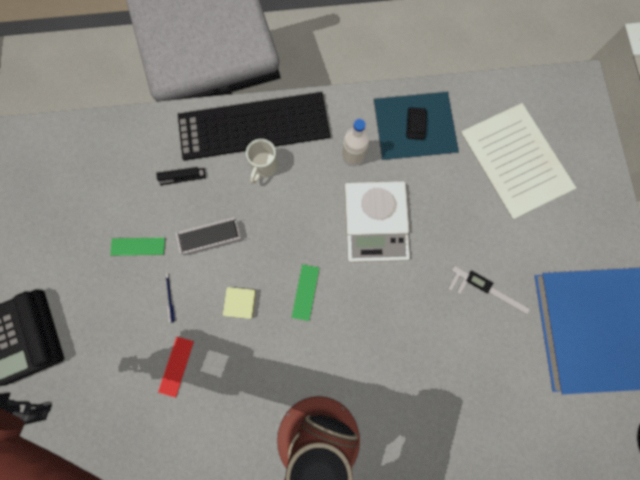

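View pics/scene0.png

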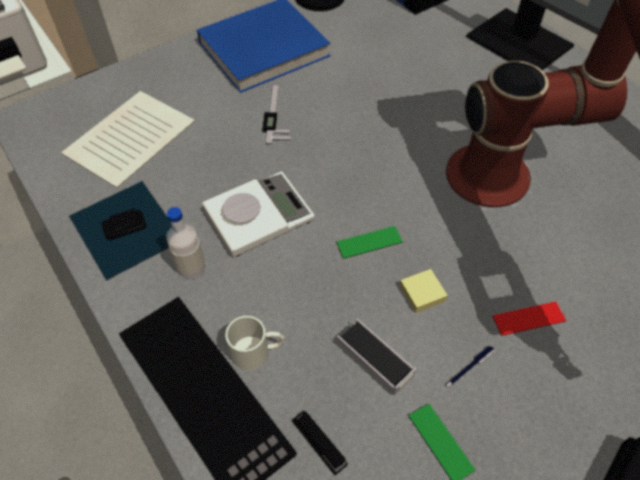

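The top view shows the tray with its dark coupon at about (209,236) and the scale pan at (379,204). In the scene view they are at (375,353) and (241,208). Next I'll enlarge both and measure.

```bash
cat > h.py <<'E'
import numpy as np, cv2
from plant import manip
from scipy.spatial.transform import Rotation as R
def ray(name,uv,T=None):
    c=manip.calibration(name); T=c["T"] if T is None else T
    d=T[:3,:3]@np.linalg.solve(c["mtx"],[uv[0],uv[1],1]); return T[:3,3],d
def onplane(name,uv,z,T=None):
    o,d=ray(name,uv,T); return o+d*(z-o[2])/d[2]
def cross(r1,r2):
    (a,d),(b,e)=r1,r2
    s=np.linalg.lstsq(np.c_[d,-e],b-a,rcond=None)[0]; p,q=a+s[0]*d,b+s[1]*e
    return (p+q)/2,np.linalg.norm(p-q)
def wristT(st):
    T=np.eye(4);w=st["tool_rot"];T[:3,:3]=R.from_quat([w[1],w[2],w[3],w[0]]).as_matrix();T[:3,3]=st["tool_pos"]
    return T@manip.calibration("wrist")["T_tool_cam"]
def grab(n,f):
    st=manip.state(); im=manip.grab_frame(n); cv2.imwrite(f"pics/{f}.png",im); return st,im
E
python3 - <<'E'
from h import *
t=cv2.imread("pics/top0.png");s=cv2.imread("pics/scene0.png")
C={}
for n,im,(x,y,w,h) in(("top",t,(170,205,80,60)),("scene",s,(325,310,100,90))):
    g=im[y:y+h,x:x+w]; m=((g.max(2)<75)*255).astype('uint8')
    c=max(cv2.findContours(m,cv2.RETR_EXTERNAL,cv2.CHAIN_APPROX_NONE)[0],key=cv2.contourArea)
    r=cv2.minAreaRect(c); b=cv2.boxPoints(r)+[x,y]; C[n]=np.array(r[0])+[x,y]
    print(n,r,b.round(1).tolist(),[onplane(n,p,.042).round(4).tolist() for p in b])
print("tray",cross(ray("top",C["top"]),ray("scene",C["scene"])))
P={}
for n,im,(x,y,w,h) in(("top",t,(345,180,65,45)),("scene",s,(215,185,52,45))):
    g=im[y:y+h,x:x+w].astype(int); print(n,g[h//2,w//2], g[5,8])
    m=((g.max(2)<215)&(g.max(2)>130)).astype('uint8')*255
    c=max(cv2.findContours(cv2.morphologyEx(m,cv2.MORPH_OPEN,np.ones((5,5))),cv2.RETR_EXTERNAL,cv2.CHAIN_APPROX_NONE)[0],key=cv2.contourArea)
    e=cv2.fitEllipse(c);print(e);P[n]=np.array(e[0])+[x,y]; print(onplane(n,P[n],.0625))
print("pan",cross(ray("top",P["top"]),ray("scene",P["scene"])))
a=cv2.resize(t[205:265,165:255],(400,267),interpolation=2);b=cv2.resize(s[305:405,325:425],(400,400),interpolation=2)
c=cv2.resize(t[170:270,335:425],(400,444),interpolation=2)
v=np.zeros((450,1200,3),'uint8')
for i,k in enumerate((a,b,c)): v[:k.shape[0],i*400:i*400+400]=k
cv2.imwrite("pics/v1.png",cv2.resize(v,(800,300)))
E
```

```text
top ((38.35270690917969, 30.072616577148438), (14.493523597717285, 55.65513229370117), 75.0685806274414) [[179.6, 235.2], [233.4, 220.9], [237.1, 234.9], [183.3, 249.2]] [[0.5638, 0.3213, 0.042], [0.5889, 0.1721, 0.042], [0.5484, 0.1645, 0.042], [0.5238, 0.3127, 0.042]]
scene ((49.928932189941406, 42.07855224609375), (75.91913604736328, 22.811050415039062), 42.137596130371094) [[339.1, 335.1], [354.4, 318.2], [410.7, 369.1], [395.4, 386.0]] [[0.5963, 0.173, 0.042], [0.5465, 0.1594, 0.042], [0.5228, 0.3163, 0.042], [0.5705, 0.3267, 0.042]]
tray (array([0.55721099, 0.24414456, 0.03686405]), np.float64(0.00031527503755185004))
top [180 184 190] [211 214 210]
((28.077150344848633, 19.634613037109375), (43.358280181884766, 68.50704956054688), 80.47615051269531)
[ 0.60356564 -0.21550105  0.0625    ]
scene [160 163 171] [114 119 122]
((25.10430335998535, 23.85348892211914), (34.20050048828125, 42.94788360595703), 73.03506469726562)
[ 0.60080729 -0.21908619  0.0625    ]
pan (array([ 0.60230541, -0.21485616,  0.0677727 ]), np.float64(0.0005920877811363656))
```

View pics/v1.png

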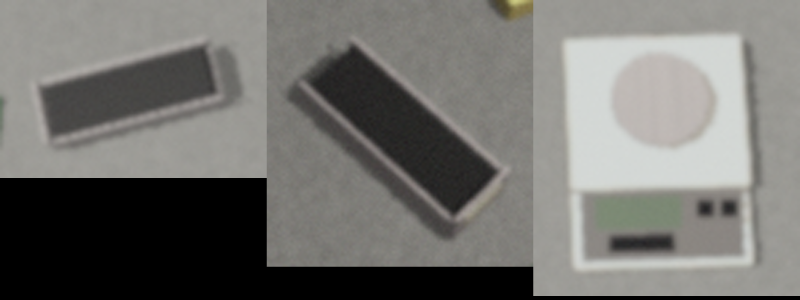

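Run:
```python
from h import *
t=cv2.imread("pics/top0.png");s=cv2.imread("pics/scene0.png")
P={}
for n,im,(x,y,w,h),sl in(("top",t,(352,184,54,40),195),("scene",s,(216,188,50,42),183)):
    g=im[y:y+h,x:x+w].astype(int); sat=(g[:,:,2]-g[:,:,0]); 
    m=((sat>=5)).astype('uint8')*255
    m=cv2.morphologyEx(cv2.medianBlur(m,5),cv2.MORPH_OPEN,np.ones((5,5)))
    c=max(cv2.findContours(m,cv2.RETR_EXTERNAL,cv2.CHAIN_APPROX_NONE)[0],key=cv2.contourArea)
    e=cv2.fitEllipse(c);print(n,e,g[h//2,w//2]);P[n]=np.array(e[0])+[x,y]; print(onplane(n,P[n],.0625))
print("pan",cross(ray("top",P["top"]),ray("scene",P["scene"])))
print("bottle",onplane("scene",(190,272),0),"mug",onplane("scene",(247,362),0))
st=manip.state();w=st["tool_rot"];M=R.from_quat([w[1],w[2],w[3],w[0]]).as_matrix()
print(M.round(4))
d=np.array([.165,-.986,0]);d/=np.linalg.norm(d)
print("angle to bring x onto d: about tool y", np.degrees(np.arctan2(-(M.T@d)[2],(M.T@d)[0])))
print("shift tool to over tray", (M.T@(np.array([.557,.244,.16])-st["tool_pos"])*1000).round(1))
```

```text
top ((26.822479248046875, 19.539976119995117), (30.277910232543945, 34.54841613769531), 109.5050277709961) [182 186 191]
[ 0.5909395  -0.22966168  0.0625    ]
scene ((21.400415420532227, 18.925838470458984), (36.87825012207031, 46.92523956298828), 110.39776611328125) [160 163 172]
[ 0.60308035 -0.2277699   0.0625    ]
pan (array([ 0.59703056, -0.2344333 ,  0.04961563]), np.float64(0.006903001824879597))
bottle [ 7.71171752e-01 -1.71723870e-01  2.22044605e-16] mug [0.77850522 0.09672225 0.        ]
[[ 9.518e-01 -7.000e-04  3.068e-01]
 [-3.068e-01 -1.500e-03  9.518e-01]
 [-2.000e-04 -1.000e+00 -1.600e-03]]
angle to bring x onto d: about tool y 62.63489897383503
shift tool to over tray [ 455.4   89.6 -221.3]
```

>>> apply_moves(moves=[[1,41.4,8.1,-20.1,0,0,0],[1,41.4,8.1,-20.1,0,0,0],[1,41.4,8.1,-20.1,0,0,0],[1,41.4,8.1,-20.1,0,0,0],[1,41.4,8.1,-20.1,0,0,0],[1,41.4,8.1,-20.1,0,0,0],[1,41.4,8.1,-20.1,0,0,0],[1,41.4,8.1,-20.1,0,0,0],[1,41.4,8.1,-20.1,0,0,0],[1,41.4,8.1,-20.1,0,0,0],[1,41.4,8.6,-20.1,0,0,0],[1,0,0,0,0,7.83,0],[1,0,0,0,0,7.83,0],[1,0,0,0,0,7.83,0],[1,0,0,0,0,7.83,0],[1,0,0,0,0,7.83,0],[1,0,0,0,0,7.83,0],[1,0,0,0,0,7.83,0],[1,0,0,0,0,7.83,0],[1,0,0,0,0,0,0]])

```text
time: 2.15
tool_pos: [0.5571, 0.2446, 0.1603]
tool_rot: [-0.54, 0.54, -0.457, 0.457]
contact_force: [-0.3, -0.4, -0.9]
gripper_width: -0.0
```

Run:
```python
from h import *
st,im=grab("wrist","w1"); print(st["time"],st["tool_pos"],st["gripper_width"],st["contact_force"],st["joint_pos"].round(2))
T=wristT(st)
g=cv2.GaussianBlur(im,(3,3),0);m=((g.max(2)<75)*255).astype('uint8')
for c in cv2.findContours(m,cv2.RETR_EXTERNAL,cv2.CHAIN_APPROX_NONE)[0]:
    if cv2.contourArea(c)<1500: continue
    r=cv2.minAreaRect(c);b=cv2.boxPoints(r);q=np.array([onplane("wrist",p,.042,T) for p in b])
    print(np.round(r[0],1),np.round(r[1],1),b.round().tolist(),q.round(4).tolist(),"sides",np.linalg.norm(q[1]-q[0]),np.linalg.norm(q[2]-q[1]),"c",q.mean(0))
```

```text
2.15 [0.55709896 0.24463486 0.16031182] -9.700219252422726e-05 [-0.33197322 -0.37627369 -0.86139709] [0.29 0.08 1.73 0.   1.32 0.13]
[319.5 301. ] [356. 639.] [[-0.0, 123.0], [639.0, 123.0], [639.0, 479.0], [0.0, 479.0]] [[0.3478, 0.2859, 0.042], [0.7407, 0.3513, 0.042], [0.8598, 0.0775, 0.042], [0.3234, -0.0117, 0.042]] sides 0.39831740806074695 0.29865854528584557 c [0.56793308 0.17574147 0.042     ]
[606.5 165.5] [ 74.4 201.5] [[543.0, 252.0], [599.0, 58.0], [670.0, 79.0], [614.0, 273.0]] [[0.7101, 0.26, 0.042], [0.7021, 0.3822, 0.042], [0.7489, 0.3784, 0.042], [0.7648, 0.2535, 0.042]] sides 0.12241643823548871 0.047018470976819826 c [0.73148213 0.31851011 0.042     ]
[112.1   9.9] [195.   20.7] [[14.0, 15.0], [15.0, -5.0], [210.0, 4.0], [209.0, 25.0]] [[0.3609, 0.3483, 0.042], [0.3622, 0.359, 0.042], [0.4718, 0.3724, 0.042], [0.472, 0.3617, 0.042]] sides 0.010858538664099169 0.11036349582252432 c [0.41673926 0.36033585 0.042     ]
```

View pics/w1.png

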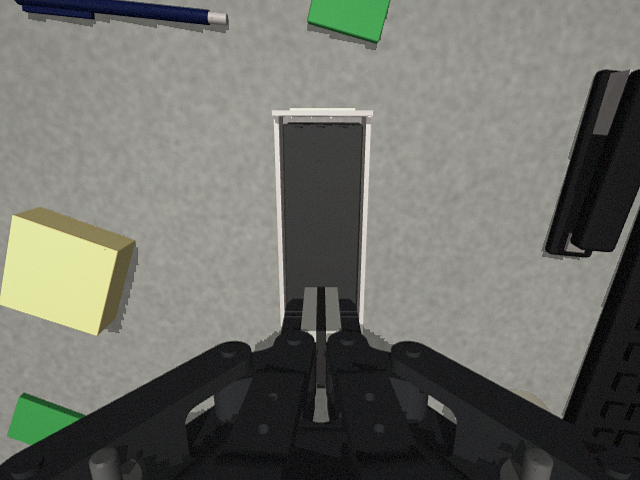

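The wrist view shows the coupon from column 283 to 361 with its back edge at row 123. The back wall is at row 112 and the shut fingertips are at about (321,288). Next I'll fit the edges.

Run:
```python
from h import *
im=cv2.imread("pics/w1.png");st=manip.state();T=wristT(st)
g=cv2.cvtColor(im,6).astype(float)
print("row200",g[200,268:380].astype(int).tolist()); print("col320",g[105:135,320].astype(int).tolist())
def sub(v,i0,i1,thr,rise):
    for i in range(i0,i1):
        a,b=v[i],v[i+1]
        if (a<thr<=b) if rise else (a>=thr>b): return i+(thr-a)/(b-a)
L=[];Rr=[];OL=[];OR=[]
for r in range(140,275,3):
    v=g[r]; mid=320
    l=max((i for i in range(270,mid) if v[i]>=120),default=None)
    rr=min((i for i in range(mid,385) if v[i]>=120),default=None)
    L.append((l+.5,r));Rr.append((rr-.5,r))
pl=np.polyfit([p[1] for p in L],[p[0] for p in L],1);pr=np.polyfit([p[1] for p in Rr],[p[0] for p in Rr],1)
print(pl,pr)
# these are wall inner top edges (54 mm apart) at height tray z=38+h
for h in (0,.004,.008):
    z=.038+h
    A=[onplane("wrist",(np.polyval(pl,r),r),z,T) for r in(140,270)];B=[onplane("wrist",(np.polyval(pr,r),r),z,T) for r in(140,270)]
    d=(A[1]-A[0])+(B[1]-B[0]);d/=np.linalg.norm(d);n=np.array([-d[1],d[0],0])
    print(h,"gap",(B[0]-A[0])@n,(B[1]-A[1])@n,"yaw d",np.degrees(np.arctan2(d[1],d[0])), "mid",(A[0]+B[0])/2,(A[1]+B[1])/2)
    c=onplane("wrist",(322,123.5),z,T);print(" back edge",c,"-> coupon centre",c+.075*d)
R0=T[:3,:3]; w=st["tool_rot"];M=R.from_quat([w[1],w[2],w[3],w[0]]).as_matrix();print("tool x",M[:,0],np.degrees(np.arctan2(M[1,0],M[0,0])))
```

```text
row200 [151, 146, 147, 148, 150, 154, 153, 155, 183, 211, 213, 214, 226, 96, 71, 76, 54, 52, 66, 61, 59, 62, 59, 63, 62, 64, 62, 62, 56, 62, 60, 57, 62, 61, 55, 64, 60, 62, 61, 59, 60, 57, 58, 62, 60, 60, 61, 62, 64, 57, 62, 60, 62, 60, 60, 53, 59, 62, 58, 59, 61, 63, 60, 62, 64, 60, 60, 65, 63, 58, 56, 62, 63, 62, 62, 60, 63, 58, 59, 60, 61, 61, 60, 61, 61, 62, 61, 58, 59, 64, 57, 45, 47, 80, 76, 178, 214, 213, 216, 221, 160, 154, 153, 154, 151, 156, 155, 154, 156, 153, 154, 155]
col320 [157, 155, 149, 226, 235, 224, 220, 219, 218, 223, 167, 103, 133, 142, 148, 146, 150, 84, 35, 51, 59, 42, 58, 63, 58, 61, 62, 62, 64, 64]
[2.80193237e-02 2.75261353e+02] [-3.43434343e-02  3.69574747e+02]
0 gap 0.054928320260598504 0.055185451736947486 yaw d -80.52978367618142 mid [0.54732756 0.30858043 0.038     ] [0.56208392 0.22011746 0.038     ]
 back edge [0.54564319 0.31856897 0.038     ] -> coupon centre [0.55798331 0.24459112 0.038     ]
0.004 gap 0.05403557770177432 0.05428853005502148 yaw d -80.52978367618145 mid [0.54728536 0.30874113 0.042     ] [0.56180188 0.22171593 0.042     ]
 back edge [0.54562836 0.31856733 0.042     ] -> coupon centre [0.55796848 0.24458948 0.042     ]
0.008 gap 0.05314283514295026 0.05339160837309537 yaw d -80.52978367618142 mid [0.54724315 0.30890183 0.046     ] [0.56151984 0.22331441 0.046     ]
 back edge [0.54561353 0.31856569 0.046     ] -> coupon centre [0.55795365 0.24458784 0.046     ]
tool x [ 1.67693754e-01 -9.85839133e-01  9.23246102e-05] -80.34624392568166
```

>>> apply_moves(moves=[[1,-20,20,0.9,0,0.18,0],[1,0,30,0,0,0,0],[1,0,30,0,0,0,0],[1,0,10,0,0,0,0],[1,0,2,0,0,0,0],[1,0,0,0,0,0,0],[1,0,0,0,0,0,0]])

```text
time: 2.9
tool_pos: [0.5563, 0.2649, 0.0708]
tool_rot: [0.54, -0.538, 0.457, -0.458]
contact_force: [-0.6, -0.1, 0.5]
gripper_width: 0.001
```

```bash
python3 -c "
from plant import manip
s=manip.state();print(s['time'],s['tool_pos'],s['contact_force'])"
```

```text
2.9 [0.55628427 0.26493121 0.07075836] [-0.55926559 -0.11804156  0.54791653]
```

>>> apply_moves(moves=[[1,0,1.5,0,0,0,0],[1,0,1.5,0,0,0,0],[1,0,0,0,0,0,0]])

```text
time: 3.2
tool_pos: [0.555, 0.2646, 0.066]
tool_rot: [0.539, -0.539, 0.458, -0.458]
contact_force: [0.2, 0.2, -0.3]
gripper_width: -0.002
```

>>> apply_moves(moves=[[1,0,1,0,0,0,0],[1,0,1,0,0,0,0],[1,0,0,0,0,0,0]])

```text
time: 3.5
tool_pos: [0.5548, 0.2645, 0.0634]
tool_rot: [-0.539, 0.539, -0.458, 0.458]
contact_force: [1.0, 0.3, -0.3]
gripper_width: 0.002
```

>>> apply_moves(moves=[[1,0,0.7,0,0,0,0],[1,0,0,0,0,0,0]])

```text
time: 3.7
tool_pos: [0.5549, 0.2646, 0.063]
tool_rot: [0.539, -0.539, 0.458, -0.458]
contact_force: [-0.2, -0.4, -0.8]
gripper_width: -0.004
```

>>> apply_moves(moves=[[1,0,0.6,0,0,0,0],[1,0,0,0,0,0,0]])

```text
time: 3.9
tool_pos: [0.5551, 0.2647, 0.0629]
tool_rot: [0.539, -0.539, 0.458, -0.458]
contact_force: [-1.7, -0.2, 4.5]
gripper_width: -0.001
```

>>> apply_moves(moves=[[1,0,-0.2,0,0,0,0],[1,0,0,0,0,0,0]])

```text
time: 4.1
tool_pos: [0.5551, 0.2646, 0.0629]
tool_rot: [0.539, -0.539, 0.458, -0.458]
contact_force: [-1.8, -0.2, 3.8]
gripper_width: -0.0
```

>>> apply_moves(moves=[[1,0,0,0,0,0,0]])

```text
time: 4.2
tool_pos: [0.5551, 0.2646, 0.0629]
tool_rot: [0.539, -0.539, 0.458, -0.458]
contact_force: [-1.3, -0.0, 3.2]
gripper_width: -0.0
```

>>> apply_moves(moves=[[1,1,0,0,0,0,0],[1,1.5,0,0,0,0,0],[1,1.5,0,0,0,0,0]])

```text
time: 4.5
tool_pos: [0.5559, 0.2609, 0.0629]
tool_rot: [0.539, -0.539, 0.458, -0.458]
contact_force: [-0.8, 2.1, 3.9]
gripper_width: -0.0
```

>>> apply_moves(moves=[[1,1.5,0,0,0,0,0],[1,1.5,0,0,0,0,0],[1,1.5,0,0,0,0,0]])

```text
time: 4.8
tool_pos: [0.5566, 0.2562, 0.0629]
tool_rot: [0.539, -0.539, 0.458, -0.458]
contact_force: [-1.0, 2.1, 3.7]
gripper_width: -0.0
```

>>> apply_moves(moves=[[1,2,-0.07,0,0,0,0],[1,2,0,0,0,0,0],[1,2,0,0,0,0,0],[1,2,0,0,0,0,0],[1,2,0,0,0,0,0]])

```text
time: 5.3
tool_pos: [0.5581, 0.2463, 0.0629]
tool_rot: [0.539, -0.539, 0.458, -0.458]
contact_force: [-1.0, 2.4, 4.6]
gripper_width: 0.001
```

Run:
```python
from h import *
st,im=grab("wrist","w2"); print(st["tool_pos"],st["contact_force"]); cv2.imwrite("pics/w2c.png",im[90:400,180:480])
```

```text
[0.55809251 0.24625202 0.0629088 ] [-0.98007302  2.40288258  4.61942329]
```

View pics/w2c.png

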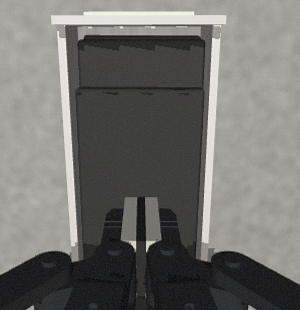

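The top coupon slides alone: its back edge is at crop row 88, while the coupon beneath is still at row 38. The force has crept up, so I'll ease off a little.

>>> apply_moves(moves=[[1,0.5,-0.2,0,0,0,0],[1,1.5,0,0,0,0,0],[1,2,0,0,0,0,0]])

```text
time: 5.65
tool_pos: [0.5586, 0.2423, 0.0629]
tool_rot: [0.539, -0.539, 0.458, -0.458]
contact_force: [-0.6, 2.8, 4.3]
gripper_width: 0.002
```

>>> apply_moves(moves=[[1,2,-0.05,0,0,0,0],[1,2,0,0,0,0,0],[1,2,0,0,0,0,0]])

```text
time: 5.95
tool_pos: [0.5595, 0.2363, 0.0629]
tool_rot: [-0.539, 0.539, -0.458, 0.458]
contact_force: [-0.2, 2.3, 4.8]
gripper_width: 0.001
```

>>> apply_moves(moves=[[1,0,-0.25,0,0,0,0],[1,0,0,0,0,0,0],[1,0,0,0,0,0,0]])

```text
time: 6.25
tool_pos: [0.5596, 0.236, 0.0629]
tool_rot: [-0.539, 0.539, -0.457, 0.458]
contact_force: [1.5, -0.5, 3.0]
gripper_width: -0.001
```

>>> apply_moves(moves=[[1,1.5,0,0,0,0,0],[1,2,-0.05,0,0,0,0],[1,2,0,0,0,0,0]])

```text
time: 6.55
tool_pos: [0.5601, 0.2309, 0.0629]
tool_rot: [-0.539, 0.539, -0.458, 0.458]
contact_force: [-0.0, 1.2, 2.2]
gripper_width: -0.004
```

>>> apply_moves(moves=[[1,1.5,0.15,0,0,0,0],[1,2,0,0,0,0,0],[1,2,0,0,0,0,0]])

```text
time: 6.85
tool_pos: [0.5612, 0.2254, 0.0629]
tool_rot: [-0.539, 0.539, -0.458, 0.458]
contact_force: [-0.6, 1.2, 1.9]
gripper_width: 0.001
```

>>> apply_moves(moves=[[1,2,0,0,0,0,0],[1,2,-0.05,0,0,0,0],[1,2,0,0,0,0,0]])

```text
time: 7.15
tool_pos: [0.5621, 0.2194, 0.0629]
tool_rot: [-0.539, 0.539, -0.458, 0.458]
contact_force: [-0.3, 0.7, 0.9]
gripper_width: -0.001
```

>>> apply_moves(moves=[[1,0,0.3,0,0,0,0],[1,0,0,0,0,0,0],[1,0,0,0,0,0,0]])

```text
time: 7.45
tool_pos: [0.5623, 0.2193, 0.0629]
tool_rot: [-0.539, 0.539, -0.458, 0.458]
contact_force: [-0.9, -1.3, 3.1]
gripper_width: 0.002
```

Run:
```python
from h import *
st,im=grab("wrist","w3"); print(st["tool_pos"],st["contact_force"]); T=wristT(st)
g=cv2.cvtColor(im,6)
for c in (290,300,345,355): print(c,g[90:280:2,c].tolist())
```

```text
[0.56234419 0.21932337 0.06288136] [-0.87037364 -1.29594448  3.12619369]
290 [78, 73, 74, 73, 76, 78, 78, 76, 75, 71, 81, 80, 73, 78, 78, 72, 74, 75, 78, 71, 72, 76, 71, 72, 73, 76, 77, 76, 76, 74, 73, 73, 72, 78, 74, 71, 75, 73, 71, 71, 78, 76, 71, 70, 30, 64, 60, 59, 67, 65, 69, 65, 64, 66, 68, 68, 65, 65, 66, 66, 65, 63, 68, 65, 65, 69, 68, 63, 64, 67, 66, 68, 62, 66, 69, 64, 65, 64, 65, 69, 65, 68, 64, 65, 64, 64, 66, 65, 63, 66, 65, 66, 68, 68, 69]
300 [74, 74, 80, 78, 73, 78, 75, 73, 71, 79, 75, 75, 78, 77, 74, 77, 75, 72, 81, 70, 75, 69, 74, 73, 70, 74, 74, 75, 74, 77, 77, 75, 72, 68, 71, 72, 73, 74, 72, 74, 74, 73, 76, 65, 30, 59, 64, 39, 70, 64, 71, 68, 63, 66, 65, 66, 68, 65, 69, 64, 68, 69, 66, 63, 64, 67, 63, 60, 65, 68, 69, 64, 67, 63, 67, 63, 64, 62, 68, 62, 68, 63, 63, 64, 64, 65, 67, 66, 67, 65, 67, 69, 61, 66, 63]
345 [75, 75, 76, 76, 76, 73, 74, 76, 79, 77, 69, 78, 76, 79, 74, 74, 76, 74, 78, 78, 75, 74, 75, 72, 76, 74, 72, 76, 78, 74, 77, 72, 72, 77, 74, 75, 73, 74, 72, 67, 71, 70, 77, 76, 34, 61, 68, 65, 63, 64, 64, 65, 66, 66, 67, 65, 64, 63, 64, 65, 65, 65, 64, 67, 66, 69, 66, 67, 67, 65, 64, 61, 63, 62, 60, 65, 66, 62, 67, 66, 67, 68, 62, 64, 68, 69, 70, 65, 63, 67, 65, 64, 68, 66, 67]
355 [76, 74, 77, 75, 77, 76, 74, 74, 76, 76, 76, 76, 74, 75, 73, 77, 79, 71, 73, 74, 75, 77, 70, 71, 74, 72, 75, 71, 72, 77, 67, 77, 72, 72, 75, 78, 76, 72, 75, 78, 76, 69, 70, 76, 32, 58, 65, 68, 64, 68, 63, 63, 65, 68, 63, 62, 66, 66, 63, 68, 70, 66, 68, 68, 65, 69, 66, 69, 66, 65, 67, 65, 71, 65, 64, 63, 65, 61, 67, 66, 71, 61, 62, 67, 67, 64, 65, 68, 64, 68, 69, 67, 66, 66, 64]
```

The coupon's back edge is still at row 178 in the tool view, so it hasn't slipped. It has travelled 46 mm.

>>> apply_moves(moves=[[1,1.5,0,0,0,0,0],[1,2,0,0,0,0,0],[1,2,0,0,0,0,0],[1,1.5,0,0,0,0,0]])

```text
time: 7.9
tool_pos: [0.5636, 0.2128, 0.0629]
tool_rot: [0.539, -0.539, 0.458, -0.458]
contact_force: [-0.2, 1.3, 3.6]
gripper_width: -0.001
```

>>> apply_moves(moves=[[1,2,0,0,0,0,0],[1,2,0,0,0,0,0],[1,2,0,0,0,0,0],[1,1,0,0,0,0,0],[1,0,0,0,0,0,0]])

```text
time: 8.4
tool_pos: [0.5647, 0.2056, 0.0629]
tool_rot: [-0.539, 0.539, -0.458, 0.458]
contact_force: [-0.8, 1.3, 4.1]
gripper_width: -0.0
```

>>> apply_moves(moves=[[1,0,-2,0,0,0,0],[1,0,-10,0,0,0,0],[1,0,-30,0,0,0,0],[1,0,-30,0,0,0,0],[-1,0,-20,0,0,0,0],[-1,0,0,0,0,0,0],[-1,0,0,0,0,0,0]])

```text
time: 9.1
tool_pos: [0.5644, 0.2058, 0.1547]
tool_rot: [-0.539, 0.539, -0.458, 0.458]
contact_force: [-0.6, -0.4, -0.2]
gripper_width: 0.509
```

Run:
```python
from h import *
st,im=grab("wrist","w4"); print(st["time"],st["tool_pos"],st["gripper_width"]); cv2.imwrite("pics/w4c.png",im)
```

```text
9.1 [0.56439609 0.20576259 0.15473613] 0.5085375128653843
```

View pics/w4c.png

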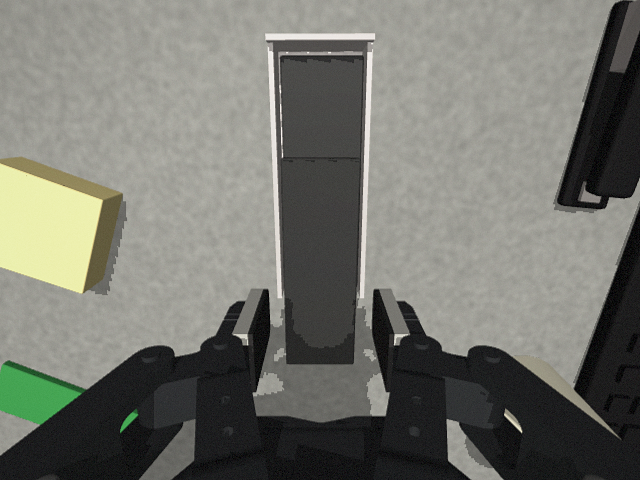

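The wrist view shows the coupon's free end at row 363 (columns 287–355), its back edge at row 158 and the tray's end at row 297. The second coupon's back edge is still at row 57.

Run:
```python
from h import *
im=cv2.imread("pics/w4c.png");st=manip.state();T=wristT(st);g=cv2.cvtColor(im,6).astype(int)
print(g[352:372,320].tolist(),g[345,280:292].tolist(),g[345,350:362].tolist(),g[48:64,320].tolist())
w=st["tool_rot"];M=R.from_quat([w[1],w[2],w[3],w[0]]).as_matrix()
for z in(.042,.044):
  for n,p in dict(frontL=(286.5,363),frontR=(355.5,363),midL=(282,200),midR=(361,200),back=(321,158),c1back=(321,57),trayend=(367,297)).items():
    q=onplane("wrist",p,z-(.007 if n=="c1back" else 0),T); print(z,n,q.round(4),"tool mm",(M.T@(q-st["tool_pos"])*1000).round(1))
```

```text
[41, 39, 41, 43, 38, 37, 42, 37, 43, 42, 46, 38, 81, 102, 109, 104, 98, 102, 105, 104] [109, 107, 106, 107, 109, 91, 44, 43, 36, 42, 38, 38] [41, 45, 41, 33, 83, 107, 107, 104, 106, 107, 108, 103] [80, 79, 73, 91, 154, 166, 170, 89, 36, 45, 44, 49, 47, 74, 74, 77]
0.042 frontL [0.554  0.1082 0.042 ] tool mm [ 94.5 111.5 -25.1]
0.042 frontR [0.6044 0.1165 0.042 ] tool mm [ 94.5 111.4  25.9]
0.042 midL [0.5347 0.229  0.042 ] tool mm [-27.8 111.5 -24.6]
0.042 midR [0.5849 0.2372 0.042 ] tool mm [-27.7 111.4  26.2]
0.042 back [0.5552 0.2592 0.042 ] tool mm [-54.3 111.4   0.5]
0.042 c1back [0.5458 0.3167 0.035 ] tool mm [-112.6  118.4    0.6]
0.042 trayend [0.6022 0.1705 0.042 ] tool mm [ 40.8 111.4  32.5]
0.044 frontL [0.554  0.1097 0.044 ] tool mm [ 93.  109.5 -24.9]
0.044 frontR [0.6039 0.1179 0.044 ] tool mm [ 93.1 109.4  25.7]
0.044 midL [0.5349 0.2294 0.044 ] tool mm [-28.2 109.5 -24.4]
0.044 midR [0.5846 0.2375 0.044 ] tool mm [-28.1 109.4  26. ]
0.044 back [0.5552 0.2594 0.044 ] tool mm [-54.5 109.4   0.5]
0.044 c1back [0.5459 0.3164 0.037 ] tool mm [-112.3  116.4    0.6]
0.044 trayend [0.6018 0.1714 0.044 ] tool mm [ 39.9 109.4  32.2]
```

>>> apply_moves(moves=[[-1,26,0,0.5,0,0,0],[-1,26,0,0,0,0,0],[-1,26,20,0,0,0,0],[-1,0,40,0,0,0,0],[-1,0,20,0,0,0,0],[-1,0,10,0,0,0,0],[-1,0,10,0,0,0,0],[-1,0,7,0,0,0,0],[-1,0,5,0,0,0,0],[-1,0,0,0,0,0,0],[-1,0,0,0,0,0,0]])

```text
time: 10.25
tool_pos: [0.5782, 0.1291, 0.0436]
tool_rot: [0.539, -0.539, 0.457, -0.458]
contact_force: [0.6, -0.5, -0.1]
gripper_width: 0.996
```

Run:
```python
from h import *
st,im=grab("wrist","w5"); print(st["time"],st["tool_pos"],st["gripper_width"],st["contact_force"]);
```

```text
10.25 [0.57824415 0.12913496 0.04359921] 0.9956072464206888 [ 0.64155485 -0.4816608  -0.12741556]
```

View pics/w5.png

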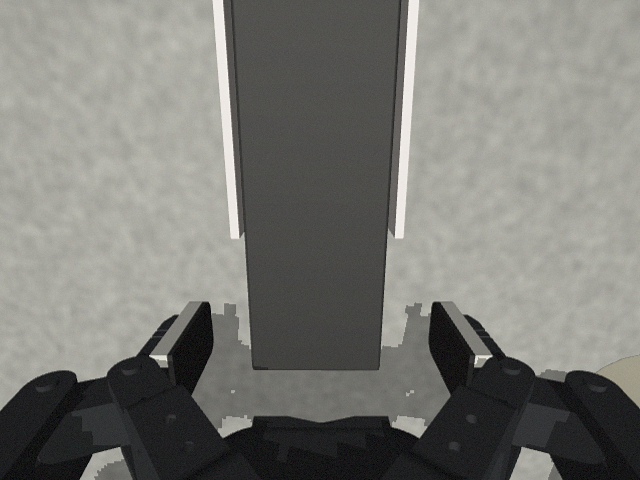

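The coupon is centred about 1.5 mm to the left of the pads, with its end at row 369, 17 mm past the TCP. I'll correct that and close.

>>> apply_moves(moves=[[-1,0,1,-1.3,0,0,0],[-1,0,0,0,0,0,0],[0.1,0,0,0,0,0,0],[0.1,0,0,0,0,0,0],[0.1,0,0,0,0,0,0],[0.1,0,0,0,0,0,0],[0.1,0,0,0,0,0,0]])

```text
time: 11.0
tool_pos: [0.5765, 0.1288, 0.0421]
tool_rot: [0.539, -0.539, 0.458, -0.458]
contact_force: [-1.2, -0.5, 1.0]
gripper_width: 0.57
```

>>> apply_moves(moves=[[0.5,0,0,0,0,0,0],[1,0,0,0,0,0,0],[1,0,0,0,0,0,0]])

```text
time: 11.3
tool_pos: [0.5765, 0.1288, 0.042]
tool_rot: [0.539, -0.539, 0.458, -0.458]
contact_force: [-1.5, -0.4, 2.6]
gripper_width: 0.567
```

>>> apply_moves(moves=[[1,0,-0.4,0,0,0,0],[1,0,0,0,0,0,0],[1,0,0,0,0,0,0]])

```text
time: 11.6
tool_pos: [0.5765, 0.1287, 0.0422]
tool_rot: [0.539, -0.539, 0.458, -0.458]
contact_force: [0.2, -0.6, 0.7]
gripper_width: 0.568
```

Run:
```python
from h import *
s=manip.state();print(s["tool_pos"],s["contact_force"],s["ft_torque"])
```

```text
[0.57645161 0.12874967 0.04216423] [ 0.22855631 -0.60755044  0.66134128] [-0.01643965  0.00363982  0.02730281]
```

>>> apply_moves(moves=[[1,2,-0.1,0,0,0,0],[1,4,0,0,0,0,0],[1,5,0,0,0,0,0],[1,5,0,0,0,0,0],[1,5,0,0,0,0,0]])

```text
time: 12.1
tool_pos: [0.5798, 0.1075, 0.0422]
tool_rot: [-0.539, 0.539, -0.458, 0.458]
contact_force: [0.7, 0.3, -0.2]
gripper_width: 0.567
```

>>> apply_moves(moves=[[1,5,0,0,0,0,0],[1,6,0,0,0,0,0],[1,6,0,0,0,0,0],[1,6,0,0,0,0,0],[1,6,0,0,0,0,0]])

```text
time: 12.6
tool_pos: [0.5845, 0.0788, 0.0422]
tool_rot: [-0.539, 0.539, -0.458, 0.458]
contact_force: [0.3, 0.3, 1.1]
gripper_width: 0.568
```

>>> apply_moves(moves=[[1,6,0,0,0,0,0],[1,6,0,0,0,0,0],[1,6,0,0,0,0,0],[1,6,0,0,0,0,0],[1,6,0,0,0,0,0]])

```text
time: 13.1
tool_pos: [0.5894, 0.0493, 0.0423]
tool_rot: [-0.539, 0.539, -0.458, 0.458]
contact_force: [0.4, -1.4, -0.7]
gripper_width: 0.575
```

>>> apply_moves(moves=[[1,6,0,0,0,0,0],[1,6,0,0,0,0,0],[1,6,0,0,0,0,0],[1,8,0,0,0,0,0],[1,8,0,0,0,0,0],[1,0,0,0,0,0,0],[1,0,0,0,0,0,0]])

```text
time: 13.8
tool_pos: [0.5949, 0.016, 0.0423]
tool_rot: [0.539, -0.539, 0.458, -0.458]
contact_force: [-0.5, -0.6, -2.0]
gripper_width: 0.572
```

Run:
```python
from h import *
st,im=grab("wrist","w6");print(st["time"],st["tool_pos"],st["contact_force"],st["ft_torque"])
_,s=grab("scene","s6")
cv2.imwrite("pics/v6.png",np.hstack([im[0:420,160:500],cv2.resize(s[120:400,180:460],(420,420),interpolation=2)]))
```

```text
13.8 [0.59486352 0.01602113 0.04230297] [-0.5391778  -0.58368821 -2.00478459] [-0.04377147  0.00653466  0.0274829 ]
```

View pics/v6.png

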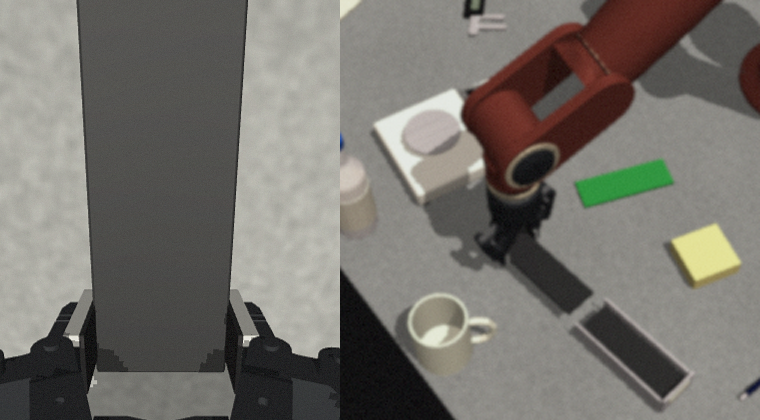

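The coupon is out of the tray and sits square in the pads, with its end at row 372. The stack stays put in the tray. I'll lift it and measure the pan more precisely.

>>> apply_moves(moves=[[1,0,-5,0,0,0,0],[1,0,-15,0,0,0,0],[1,0,-20,0,0,0,0],[1,0,-15,0,0,0,0],[1,0,-5,0,0,0,0]])

```text
time: 14.4
tool_pos: [0.5966, 0.0162, 0.1059]
tool_rot: [0.54, -0.538, 0.456, -0.459]
contact_force: [0.0, -0.9, -1.4]
gripper_width: 0.564
```

Run:
```python
from h import *
P={}
for n,(x,y,w,h),seed in(("top",(350,182,56,42),(379,204)),("scene",(206,182,62,52),(241,208))):
    im=cv2.imread(f"pics/{n}0.png"); g=cv2.GaussianBlur(im,(3,3),0).astype(int)
    r=seed[1]; print(n,"max row",g[r,x:x+w].max(1).tolist()); print(" col",g[y:y+h,seed[0]].max(1).tolist())
    lab=g.max(2)
    hi=np.percentile(lab[y:y+h,x:x+w],90); thr=(lab[seed[1]-4:seed[1]+5,seed[0]-4:seed[0]+5].mean()+hi)/2
    sub=((lab<thr)*255).astype('uint8'); m=np.zeros_like(sub); m[y:y+h,x:x+w]=sub[y:y+h,x:x+w]
    m=cv2.morphologyEx(m,cv2.MORPH_OPEN,cv2.getStructuringElement(2,(9,9)))
    k,l,s,c=cv2.connectedComponentsWithStats(m); i=l[seed[1],seed[0]]; print(n,thr,s[i],c[i])
    cc=max(cv2.findContours((l==i).astype('uint8'),0,1)[0],key=cv2.contourArea);e=cv2.fitEllipse(cc);print(e);P[n]=e[0]
    for z in(.0625,): print(onplane(n,e[0],z))
    gr=e[0]
print(cross(ray("top",P["top"]),ray("scene",P["scene"])))
print(onplane("top",(379.1,203.75),.0625),onplane("scene",(241,208),.0625))
s=manip.state();print(s["tool_pos"],s["contact_force"])
```

```text
top max row [215, 215, 215, 215, 215, 215, 215, 215, 215, 213, 208, 198, 192, 190, 191, 191, 191, 191, 190, 190, 190, 190, 190, 190, 190, 189, 189, 191, 191, 191, 190, 190, 189, 188, 188, 189, 189, 189, 189, 190, 190, 190, 189, 186, 183, 182, 189, 201, 211, 215, 215, 215, 215, 214, 211, 199]
 col [187, 204, 212, 213, 211, 204, 198, 194, 192, 192, 192, 192, 192, 192, 192, 192, 192, 192, 192, 191, 191, 191, 191, 191, 191, 191, 191, 191, 191, 191, 191, 190, 190, 190, 190, 189, 189, 194, 203, 211, 214, 215]
top 202.3395061728395 [361 188  37  33 936] [378.66346154 203.68269231]
((378.6625061035156, 203.6790771484375), (31.50895118713379, 35.96094512939453), 104.04956817626953)
[ 0.59059404 -0.22917507  0.0625    ]
scene max row [178, 198, 210, 215, 217, 217, 217, 217, 217, 217, 217, 217, 216, 212, 200, 181, 169, 166, 169, 170, 170, 170, 171, 171, 171, 172, 173, 173, 173, 174, 174, 173, 173, 171, 170, 171, 170, 169, 169, 169, 169, 170, 170, 170, 171, 170, 170, 170, 170, 170, 170, 170, 172, 177, 187, 203, 213, 216, 217, 218, 218, 218]
 col [126, 134, 152, 179, 203, 214, 217, 216, 216, 212, 200, 186, 176, 172, 169, 169, 170, 170, 169, 169, 170, 171, 171, 172, 171, 171, 171, 171, 171, 172, 171, 170, 170, 170, 171, 171, 172, 173, 171, 162, 148, 145, 158, 179, 202, 214, 217, 217, 217, 218, 217, 216]
scene 194.66666666666669 [ 220  193   41   33 1050] [240.06095238 209.06      ]
((240.06788635253906, 209.0441436767578), (31.63762664794922, 40.243656158447266), 73.02201080322266)
[ 0.60116975 -0.21864086  0.0625    ]
(array([ 0.59546126, -0.23231515,  0.04435126]), np.float64(9.664245523235648e-05))
[ 0.59027076 -0.23033629  0.0625    ] [ 0.59776624 -0.22008918  0.0625    ]
[0.59664716 0.01623382 0.10587659] [ 0.01833983 -0.94626722 -1.44461107]
```

>>> apply_moves(moves=[[1,15,0,-2,0,0,0],[1,30,0,-3.5,0,0,0],[1,36,0,-4.5,0,0,0],[1,36,0,-4.5,0,0,0],[1,36,0,-4.5,0,0,0],[1,36,0,-4.5,0,0,0],[1,36,0,-4.5,0,0,0],[1,30,0,-4,0,0,0],[1,20,0,-3,0,0,0],[1,12,0,-1,0,0,0],[1,0,0,0,0,0,0],[1,0,0,0,0,0,0],[1,0,0,0,0,0,0],[1,0,0,0,0,0,0]])

```text
time: 15.8
tool_pos: [0.6059, -0.2715, 0.1023]
tool_rot: [0.539, -0.539, 0.457, -0.457]
contact_force: [-0.1, -0.0, -1.2]
gripper_width: 0.565
```

Run:
```python
from h import *
st,im=grab("wrist","w7");print(st["time"],st["tool_pos"],st["tool_rot"],st["contact_force"],st["gripper_width"])
```

```text
15.8 [ 0.60588877 -0.27153409  0.10227624] [ 0.5393223  -0.5392805   0.4574509  -0.45721622] [-0.11781485 -0.00896579 -1.22800365] 0.565227948600802
```

View pics/w7.png

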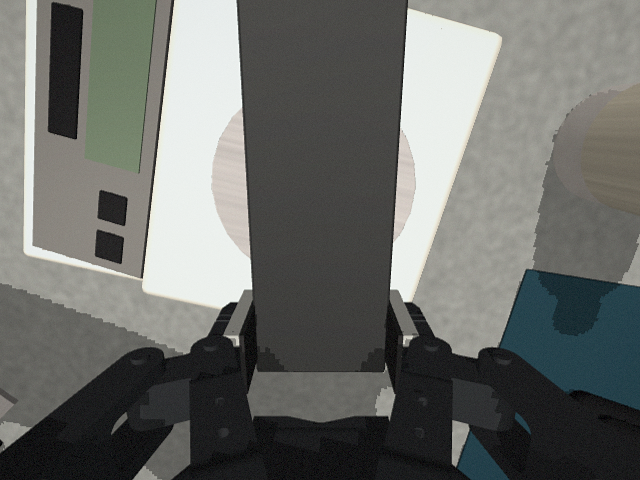

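The pan shows on both sides of the coupon: its left edge is at column 211 and its right edge at column 415, near row 178. I'll fit a circle to it.

```bash
cat > pan.py <<'E'
from h import *
from scipy.optimize import least_squares
def panfit(im,st,zs=(.060,.0625,.065),rows=range(112,256,4),lim=(190,440),seedL=248,seedR=392):
    T=wristT(st);w=st["tool_rot"];M=R.from_quat([w[1],w[2],w[3],w[0]]).as_matrix()
    g=cv2.GaussianBlur(im,(3,3),0).max(2).astype(int); pts=[]
    return g,T,M
E
python3 - <<'E'
from h import *
from scipy.optimize import least_squares
im=cv2.imread("pics/w7.png");st=manip.state();T=wristT(st);w=st["tool_rot"];M=R.from_quat([w[1],w[2],w[3],w[0]]).as_matrix()
g=cv2.GaussianBlur(im,(3,3),0).astype(int)
print(g[176,205:240,0].tolist(),g[176,395:425,0].tolist())
b=g[:,:,0]; pts=[]
for r in range(120,246,3):
    row=b[r]
    l=[c for c in range(195,243) if row[c]>=222 and row[c+1]<222]
    q=[c for c in range(398,430) if row[c]<222 and row[c+1]>=222]
    if l and row[min(l[-1]+4,244)]<222: pts.append((l[-1]+.5,r))
    if q and row[q[0]-2]<222 and row[q[0]-2]>120: pts.append((q[0]+.5,r))
print(len(pts))
def tl(p,z): return M.T@(onplane("wrist",p,z,T)-st["tool_pos"])*1000
for z in(.060,.0625,.065):
    Q=np.array([tl(p,z) for p in pts]);
    f=lambda v:np.hypot(Q[:,0]-v[0],Q[:,2]-v[1])-v[2]
    s=least_squares(f,[-58,0,45],loss="soft_l1"); print(z,"pan x,z,r tool",s.x,"rms",np.sqrt((f(s.x)**2).mean()))
# coupon in tool frame
z=st["tool_pos"][2]+.0017
for r in(40,200,280,340):
    row=g[r].max(1); L=[c for c in range(225,275) if row[c+1]<95 and row[c]>=95][-1:]; RR=[c for c in range(375,420) if row[c]<95 and row[c+1]>=95][:1]
    print(r,L,RR,[tl((c+.5,r),z).round(1)[[0,2]] for c in L+RR])
print("front",tl((320,372),z))
E
```

```text
[237, 237, 237, 238, 238, 231, 214, 198, 192, 191, 191, 192, 192, 192, 193, 194, 195, 195, 195, 195, 195, 194, 193, 194, 194, 195, 195, 194, 194, 194, 194, 195, 195, 193, 193] [48, 77, 157, 200, 200, 198, 199, 199, 198, 198, 198, 199, 199, 200, 199, 199, 198, 197, 194, 200, 221, 236, 237, 237, 237, 236, 237, 237, 236, 236]
77
0.06 pan x,z,r tool [-47.41723343  -3.11608466  45.83754917] rms 0.17791409810256073
0.0625 pan x,z,r tool [-47.82966244  -3.06771863  45.14805837] rms 0.17523784959937194
0.065 pan x,z,r tool [-48.24209242  -3.01935256  44.45856721] rms 0.17256160269758739
40 [239] [404] [array([-98.5, -23.8]), array([-98.4,  25.1])]
200 [247] [394] [array([-50.4, -24.2]), array([-50.4,  24.8])]
280 [252] [389] [array([-21.5, -24.1]), array([-21.4,  24.7])]
340 [239] [402] [array([  2.9, -30.3]), array([ 3. , 30.9])]
front [17.09683796 -1.7027827  -0.1288826 ]
```

>>> apply_moves(moves=[[1,5,0,-2,0,0,0],[1,4.8,5,-1.4,0,0,0],[1,0,10,0,0,0,0],[1,0,8,0,0,0,0],[1,0,4,0,0,0,0],[1,0,1,0,0,0,0],[1,0,0,0,0,0,0],[1,0,0,0,0,0,0],[1,0,0,0,0,0,0]])

```text
time: 16.75
tool_pos: [0.6044, -0.2831, 0.0749]
tool_rot: [0.539, -0.539, 0.457, -0.458]
contact_force: [-0.2, -0.5, -0.0]
gripper_width: 0.569
```

Run:
```python
from h import *
from scipy.optimize import least_squares
st,im=grab("wrist","w8");print(st["time"],st["tool_pos"],st["contact_force"])
T=wristT(st);w=st["tool_rot"];M=R.from_quat([w[1],w[2],w[3],w[0]]).as_matrix()
b=cv2.GaussianBlur(im,(3,3),0).astype(int)[:,:,0]; pts=[]
for r in range(60,250,3):
    row=b[r]
    l=[c for c in range(150,238) if row[c]>=222 and row[c+1]<222]
    q=[c for c in range(403,480) if row[c]<222 and row[c+1]>=222]
    if l and 120<row[l[-1]+3]<222: pts.append((l[-1]+.5,r))
    if q and 120<row[q[0]-2]<222: pts.append((q[0]+.5,r))
for z in(.0625,.065):
    Q=np.array([M.T@(onplane("wrist",p,z,T)-st["tool_pos"])*1000 for p in pts])
    f=lambda v:np.hypot(Q[:,0]-v[0],Q[:,2]-v[1])-v[2]
    s=least_squares(f,[-58,0,45],loss="soft_l1"); print(len(pts),z,s.x,np.sqrt((f(s.x)**2).mean()))
```

```text
16.75 [ 0.60436552 -0.28314679  0.07491638] [-0.16429788 -0.52658859 -0.01224364]
125 0.0625 [-59.01178471   0.28693474  45.2048592 ] 0.15375127437382444
125 0.065 [-59.30227882   0.28349956  44.37502338] 0.1509287083615037
```

>>> apply_moves(moves=[[1,-1.3,1.5,0,0,0,0],[1,0,1.5,0,0,0,0],[1,0,1,0,0,0,0],[1,0,0,0,0,0,0],[1,0,0,0,0,0,0]])

```text
time: 17.3
tool_pos: [0.6037, -0.2817, 0.0702]
tool_rot: [-0.539, 0.539, -0.458, 0.458]
contact_force: [-0.4, -0.5, -1.5]
gripper_width: 0.568
```

>>> apply_moves(moves=[[1,0,0.7,0,0,0,0],[1,0,0,0,0,0,0],[1,0,0,0,0,0,0]])

```text
time: 17.6
tool_pos: [0.6039, -0.2817, 0.0697]
tool_rot: [0.539, -0.539, 0.458, -0.458]
contact_force: [-0.7, -0.3, -1.0]
gripper_width: 0.567
```

>>> apply_moves(moves=[[1,0,0.7,0,0,0,0],[1,0,0,0,0,0,0],[1,0,0,0,0,0,0]])

```text
time: 17.9
tool_pos: [0.6039, -0.2818, 0.0694]
tool_rot: [0.539, -0.539, 0.458, -0.458]
contact_force: [-1.2, 0.8, 3.9]
gripper_width: 0.566
```

>>> apply_moves(moves=[[1,0,-0.4,0,0,0,0],[1,0,0,0,0,0,0],[1,0,0,0,0,0,0]])

```text
time: 18.2
tool_pos: [0.6039, -0.2818, 0.0694]
tool_rot: [0.539, -0.539, 0.458, -0.458]
contact_force: [-1.8, 0.1, 2.0]
gripper_width: 0.572
```

Now I'll release gradually, without opening far (to 0.8).

>>> apply_moves(moves=[[-0.15,0,0,0,0,0,0],[-0.2,0,0,0,0,0,0],[-0.3,0,0,0,0,0,0],[-0.4,0,0,0,0,0,0],[-0.5,0,0,0,0,0,0],[-0.6,0,0,0,0,0,0],[-0.6,0,0,0,0,0,0]])

```text
time: 18.9
tool_pos: [0.6038, -0.2817, 0.0693]
tool_rot: [0.539, -0.539, 0.458, -0.458]
contact_force: [-1.0, -0.3, 0.4]
gripper_width: 0.8
```

Run:
```python
from h import *
st,im=grab("wrist","w9");print(st["time"],st["tool_pos"],st["contact_force"],st["gripper_width"])
```

```text
18.9 [ 0.60377856 -0.28169742  0.06927578] [-1.03003868 -0.26151659  0.44025925] 0.8000575220663849
```

View pics/w9.png

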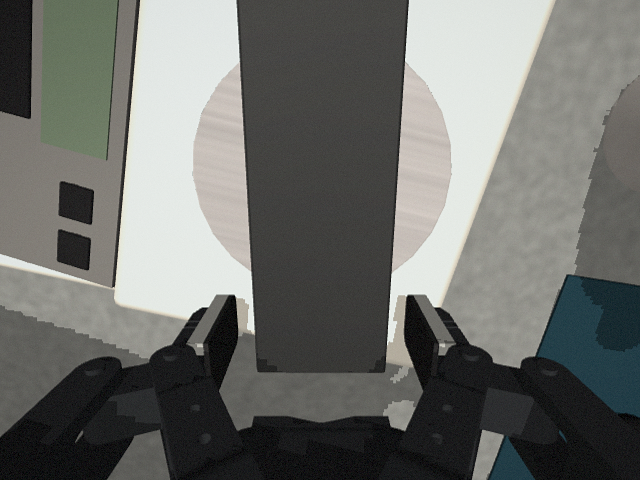

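The fingers are clear on both sides: the coupon spans columns 257–386 at its end, and the pad faces are at 235 and 408. I'll go straight up and check.

>>> apply_moves(moves=[[-0.6,0,-4,0,0,0,0],[-0.6,0,-10,0,0,0,0],[-0.6,0,-20,0,0,0,0],[-0.6,0,-40,0,0,0,0],[-0.6,0,-40,0,0,0,0],[-0.6,0,-30,0,0,0,0],[-0.6,0,-10,0,0,0,0],[-0.6,0,0,0,0,0,0],[-0.6,0,0,0,0,0,0],[-0.6,0,0,0,0,0,0],[-0.6,0,0,0,0,0,0]])

```text
time: 20.05
tool_pos: [0.6029, -0.2812, 0.2207]
tool_rot: [-0.539, 0.539, -0.459, 0.456]
contact_force: [-0.3, 0.2, 0.3]
gripper_width: 0.8
```

Run:
```python
from h import *
st,im=grab("wrist","w10");_,t=grab("top","t10");print(st["time"],st["tool_pos"],st["contact_force"],st["gripper_width"])
cv2.imwrite("pics/v10.png",np.hstack([im[:,100:540],cv2.resize(t[130:330,170:420][:,:150],(360,480),interpolation=2)]))
```

```text
20.05 [ 0.60290536 -0.2811758   0.22065239] [-0.30268382  0.15001251  0.34423141] 0.8004301550882306
```

View pics/v10.png

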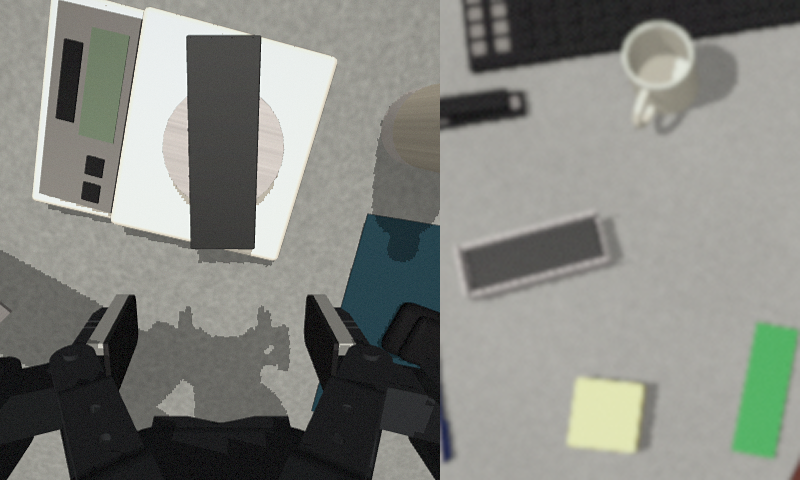

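The coupon lies flat across the pan, from row 36 to row 248, and the tray still holds the remaining stack. Next I'll quantify the centring.

Run:
```python
from h import *
from scipy.optimize import least_squares
st=manip.state();im=cv2.imread("pics/w10.png");T=wristT(st);w=st["tool_rot"];M=R.from_quat([w[1],w[2],w[3],w[0]]).as_matrix()
g=cv2.GaussianBlur(im,(3,3),0).astype(int);tl=lambda p,z:M.T@(onplane("wrist",p,z,T)-st["tool_pos"])*1000
m=np.zeros(g.shape[:2],'uint8');m[20:254,270:375]=(g.max(2)[20:254,270:375]<110)*255
m=cv2.morphologyEx(m,cv2.MORPH_OPEN,np.ones((15,15)))
c=max(cv2.findContours(m,0,1)[0],key=cv2.contourArea);q=cv2.approxPolyDP(c,8,True)[:,0].astype(float);zc=.0711
Q=np.array([tl(p,zc) for p in q]);print(q.tolist(),Q.round(1).tolist(),"coupon centre",Q.mean(0))
pts=[]
for r in range(100,200,3):
    row=g[r,:,0]
    l=[k for k in range(245,288) if row[k]>=222 and row[k+1]<222];k2=[k for k in range(362,400) if row[k]<222 and row[k+1]>=222]
    if l and 120<row[l[-1]+3]<222:pts.append((l[-1]+.5,r))
    if k2 and 120<row[k2[0]-2]<222:pts.append((k2[0]+.5,r))
P=np.array([tl(p,.0641) for p in pts]);f=lambda v:np.hypot(P[:,0]-v[0],P[:,2]-v[1])-v[2]
s=least_squares(f,[-58,0,45],loss="soft_l1");print(len(pts),"pan",s.x,np.sqrt((f(s.x)**2).mean()))
```

```text
[[287.0, 36.0], [291.0, 248.0], [353.0, 248.0], [360.0, 36.0]] [[-130.4, 150.8, -21.9], [18.0, 150.5, -22.8], [18.0, 150.5, 25.5], [-130.3, 150.7, 26.5]] coupon centre [-56.16095519 150.62256833   1.80420997]
68 pan [-55.53840843   2.01585613  45.48457962] 0.813244072865956
```

The coupon is centred to within about 1 mm. One last check: did the stack or the bystanders move between the first and last top views? Then I'll hand in.

Run:
```python
from h import *
a=cv2.imread("pics/top0.png");b=cv2.imread("pics/t10.png")
for im in(a,b):
    g=im[205:265,170:250];c=max(cv2.findContours(((g.max(2)<75)*255).astype('uint8'),0,1)[0],key=cv2.contourArea);print(cv2.minAreaRect(c))
d=cv2.absdiff(a,b).max(2)
for n,(x,y) in dict(mug=(262,155),bottle=(355,145),caliper=(490,290),stapler=(181,175),pen=(170,300),notes=(239,302),tray=(209,236)).items(): print(n,(d[y-20:y+20,x-25:x+25]>40).sum())
manip.job_done()
```

```text
((38.35270690917969, 30.072616577148438), (14.493523597717285, 55.65513229370117), 75.0685806274414)Traceback (most recent call last):
  File "<stdin>", line 4, in <module>
ValueError: max() iterable argument is empty
```

Run:
```python
from h import *
a=cv2.imread("pics/top0.png");b=cv2.imread("pics/t10.png")
for im in(a,b):
    g=im[205:265,170:250];c=max(cv2.findContours(((g.max(2)<95)*255).astype('uint8'),0,1)[0],key=cv2.contourArea);print(cv2.minAreaRect(c))
d=cv2.absdiff(a,b).max(2)
for n,(x,y) in dict(mug=(262,155),bottle=(355,145),caliper=(490,290),stapler=(181,175),pen=(170,300),notes=(239,302),tray=(209,236)).items(): print(n,(d[y-20:y+20,x-25:x+25]>40).sum())
manip.job_done()
```

```text
((38.01038360595703, 30.16390037536621), (16.168331146240234, 57.394351959228516), 75.0685806274414)
((38.28754806518555, 30.199222564697266), (15.287453651428223, 55.96194076538086), 75.1413803100586)
mug 0
bottle 0
caliper 2
stapler 0
pen 0
notes 0
tray 0
the job is handed in; nothing more can be done
```

The top coupon is lying flat on the scale's pan, released, and the job is handed in. It took about 20 s of the 67 s allowed.

- **Slide:** I slid it about 60 mm out with a light fingertip press of roughly 3–4 N. One reading rose to 4.8 N and one dipped to 0.9 N. Wrist views after the first 18 mm and after 46 mm showed only the top coupon moving, with no slip under the fingertips.
- **Draw-out:** I gripped it by its long edges about 58 mm from its centre and drew it out level, barely touching the stack, until it was clear.
- **Laying down:** The highest force read on the pan was about 5 N. I eased off before opening the fingers.

**Last checks**
- **Centring:** The wrist view puts the coupon's centre within about 0.7 mm of the pan's centre. That pan fit was looser than the earlier ones (0.8 mm scatter), and the coupon's outline measured about 148 x 48 mm against the true 150 x 50 mm.
- **Rest of the desk:** In the top view the remaining stack is within 0.3 pixel of where it started. The mug, bottle, stapler, pen and notes are unchanged, and the caliper area differs by only 2 pixels.
- **Disagreement:** Early pan positions from the top and scene cameras differed by up to 1.5 cm, probably because of the pan's shadow. I placed the coupon using the close-up wrist measurement instead.

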